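Turn the pantry carousel by one arm to serve the small tin

ROBOT

A 7-joint arm with a two-finger parallel gripper is mounted at the origin on a cart in front of the work surface, level with it; the furniture and walls round the work are solid. World frame = base frame: x ahead of the robot, y to its left, z up, the work surface at z = 0. Lengths are in mm, angles in rad, forces in N, time in s.
With the tool pointing down it reaches from about 425 to 825 mm from the base axis. Payload 3.6 kg.
Tool frame: the origin (TCP) lies between the finger pads; the fingertips stand 14 mm ahead of it and the grasp point (between the pads) lies 5 mm behind it (bot.finger_overhang is the distance from the TCP to the fingertips, in mm); z points along the fingers, y is the line along which they close (so a half turn about z gives the same grasp; the last joint's range is limited). The gripper opens to 85 mm and grips with 20 to 120 N. Pads are 22 mm wide; open, the fingers measure 114 mm over their backs; the gripper's body (76 mm by 85 mm) begins 54 mm behind the grasp point. The pads swing forward as they close: fully open they stand 13 mm farther back than shut.
Start: joints at [-1.319, 0.615, -0.013, 1.423, 0.008, 1.103, -0.04], TCP at [178.224, 625.06, 245.297] pointing down, gripper open.
Joint ranges: [-3.12, 3.12], [-0.3, 2.06], [-1.34, 1.32], [0.26, 2.42], [-1.36, 4.5], [0.01, 1.98], [-2.84, 2.84]. Speed limits (rad/s): [2.79, 2.79, 3.14, 3.14, 3.14, 3.14, 3.14].

INTERFACE

Orientations are given as a 3x3 rotation matrix whose columns are the frame's x, y, z axes.
In Python, from cell import sense, snapshot, calibration, bot gives the robot as it stands.
- The arm moves only by the tool play_rows, never from a script. Its argument "deltas" is a list of rows, each an object with "linear": the shift along the tool's x, y, z normalised to -1 to 1, where 1 is 0.1 m, a list of three; "rot": the turn, a rotation vector about the tool's x, y, z normalised to -1 to 1, where 1 is 90 degrees, a list of three. A call has 1 to 5 rows; each row is the pose to reach, as a shift and turn from the pose commanded when the call began, along the tool's axes at that moment; what a row does not reach only later rows make up. A row lasts 1/8 s, in which the tool goes at most 62.5 mm and 10.7 degrees, less where a joint would pass 70% of its speed; a pose out of reach is approached as far as the arm can. A call with a number of a shift or a turn outside -1 to 1 is refused whole. A call with a gripper value outside its range is refused whole. "hand" is the closure in counts, from 0 (fully open) to 255 (shut), set as the call begins (left out, the last holds). The fingers move at their own pace and stop on an object; the grip force is fixed at half the most. Time passes only in rows, so rows that repeat a pose let the fingers close. It gives the time, the measured TCP pose, the force, the opening and the grip force at its end, in the units of the state.
- sense(): the state, without advancing time (a new reading comes with each control period).
- snapshot(name): name is "scene" or "top"; returns the picture (384x512x3 uint8, red, green, blue); there is no depth.
- calibration(name): a dict with "K" (3x3 intrinsics, pixels), "D" ([k1, k2, p1, p2, k3] as OpenCV has them; the pictures are not rectified), "R" (3x3) and "t" (3): a world point X has camera coordinates R X + t. Camera axes: x right, y down, z forward; pixel columns grow to the right and rows downward; lengths in mm; the calibration is good to about 2 mm. A picture is of the moment at which its call begins. calibration takes no time and is no camera call.
- bot.sign_off(): hands the job in; it is judged then, once.
The state is a dict: "t": time; "joints": joint angles; "joint_vel": joint speeds; "joint_efforts": joint torques, N m; "ee_pos": TCP position; "ee_rot": TCP orientation; "force": force on the tool from outside, world axes, zero at the start; "wrist_torque": the same for the moment, N m; "grip_width": finger opening in mm; "grip_force": force on a finger pad.
Only numpy, scipy, OpenCV 4.12 (cv2) and the standard library are available. Lean on these libraries where they do the work, as an engineer would, in place of code of your own. Each camera call takes 0.05 s, during which the arm holds its last target. There are 200 camera calls.

TASK

Turn the wooden three-armed carousel by pushing its arms with a fingertip until the small metal tin has come round to the serving side: its bay centred over the fixed wooden tongue that sticks out from under the disc, with an arm about equally far to either side of the tongue. Push gently and do not grip the arms; do not touch, lift or topple the tin and the two jars that ride on the carousel, and leave the mug, the lemon and the flat tin where they are. Then take the hand away.

Things in the scene. Friction and masses are not known exactly. Their poses are not given: they have to be found in the camera images.
- stand: Fixed dark round foot under the carousel (110 mm wide); origin on the turning axis (vertical), on the worktop. The carousel turns on it: a light wooden disc 220 mm in diameter whose upper face is 26 mm above the worktop, a central hub post 34 mm wide that ends 83 mm up, and three wooden arms 120 degrees apart that divide the disc into three open bays and stick out beyond its rim. The foot itself does not turn.
- carousel (a joint): Angle of the carousel, rad, 0 at the start, growing counter-clockwise seen from above. It turns freely either way, any number of turns, stays where it is left (friction 0.25 N m, about 2 N at an arm's end) and does not coast noticeably after a slow push. A wall shelf hangs over the rear of the worktop: push pegs on the half nearer the robot.
- arm0 (a point): Top of the upright round peg (16 mm diameter, from 24 to 110 mm above the worktop) that ends one arm; its axis is 130 mm from the turning axis. Inward of it the arm is a plain bar 9 mm thick, from 26.5 to 56.5 mm above the worktop. Push sideways on the peg; the tin and jars beside it reach up to 120 mm above the worktop (26 mm disc included). Turns with the carousel.
- arm1 (a point): The same on the next arm, 120 degrees counter-clockwise from arm0.
- arm2 (a point): The same on the third arm, 240 degrees counter-clockwise from arm0.
- bay0 (a point): Middle of the bay between arm0 and arm1, 70 mm from the turning axis, 30 mm above the worktop. Turns with the carousel.
- bay1 (a point): Middle of the bay between arm1 and arm2, likewise.
- bay2 (a point): Middle of the bay between arm2 and arm0, likewise.
- mark (a point): Fixed point 70 mm from the turning axis, over the middle line of the tongue, 30 mm above the worktop: where the middle of the bay with the small tin must come to.
- tongue_tip (a point): Tip of the fixed flat wooden tongue (34 mm wide, 9 mm thick, rounded end), 162 mm from the turning axis on the side towards the robot, to within about 30 degrees; it sticks out 52 mm beyond the disc.
- small_tin: Small straight-sided metal tin, 58 mm in diameter, 72 mm tall, the lowest of the three things that stand loose on the carousel, one in each bay about 70 mm from the axis (which in which bay varies); origin at the centre of its underside, z up.
- honey_jar: Squat glass jar of honey with a metal screw lid, 68x73 mm, 90 mm tall, loose in another bay; origin at the centre of its underside, z up.
- jam_jar: Round glass jam jar with a screw lid, 66 mm in diameter, 94 mm tall, loose in another bay; origin at the centre of its underside, z up.
- mug: White mug 83x115x86 mm, bystander on the worktop to the right; origin at the centre of its underside.
- lemon: Lemon 78x55x56 mm, bystander on the worktop to the right; origin at the centre of its underside.
- flat_tin: Flat round tin 86 mm in diameter, 40 mm tall, bystander on the worktop to the left; origin at the centre of its underside.
There are look-alikes about, which are no part of the job. There is more than one size of the jam_jar; the one meant has the size given above.

How it is judged:
By the outcome, as a careful person would: the job done as asked, in the order asked, and still so for the second after the job is handed in, with the robot touching nothing.
It also fails if it takes over 72 s, if anything falls off the work surface, if the arm or the gripper's body presses on something with over 40 N, if the wrist force passes 120 N, or if a joint passes its speed limit or range.

## Working session

There is one attempt and no reset: what is moved stays moved. The work goes in short steps, Python scripts to look and compute and a tool call to move; the robot and the scene stay as the last step left them, time stands still between calls to the robot, and variables do not carry over. Pictures are saved under pics/ and viewed, at most 10 in all, crops included, and the job is handed in when it is done.

Besides the shell and the picture viewer there is one more tool, called after ">>>" in YAML: its name, and indented under it one key for each argument. play_rows: Moves the arm, as the interface text tells. Scaled input: -1 to 1 covers 0.1 m each way for a shift and 90 degrees each way for a turn. Its arguments: {"type":"object","properties":{"deltas":{"type":"array","items":{"type":"object","properties":{"linear":{"type":"array","items":{"type":"number"}},"rot":{"type":"array","items":{"type":"number"}}}}},"hand":{"type":"number"}},"required":["deltas"]}

```bash
mkdir -p pics; python3 - <<'E'
from cell import *
import cv2,numpy as np
for n in("scene","top"):
    cv2.imwrite(f"pics/{n}0.png",cv2.cvtColor(snapshot(n),cv2.COLOR_RGB2BGR))
    c=calibration(n);print(n,{k:np.round(v,3).tolist() for k,v in c.items()})
s=sense();print(s['t'],s['ee_pos'],np.round(s['ee_rot'],3).tolist(),s['grip_width'])
E
```

```text
scene {'K': [[404.995, 0.0, 264.167], [0.0, 404.995, 189.824], [0.0, 0.0, 1.0]], 'D': [-0.083, 0.0, 0.0, 0.0, 0.0], 'R': [[0.787, -0.617, -0.018], [-0.362, -0.437, -0.823], [0.5, 0.654, -0.567]], 't': [-450.62, 284.165, 913.108]}
top {'K': [[349.81, 0.0, 253.396], [0.0, 349.81, 189.088], [0.0, 0.0, 1.0]], 'D': [0.017, 0.0, 0.0, 0.0, 0.0], 'R': [[0.029, -1.0, -0.001], [-0.997, -0.029, -0.075], [0.075, 0.003, -0.997]], 't': [-44.526, 577.376, 1232.883]}
0.1 [178.06312927 624.44436961 244.22815847] [[-0.962, 0.274, -0.001], [0.274, 0.962, -0.002], [-0.0, -0.002, -1.0]] 85.73963759568288
```

View pics/scene0.png

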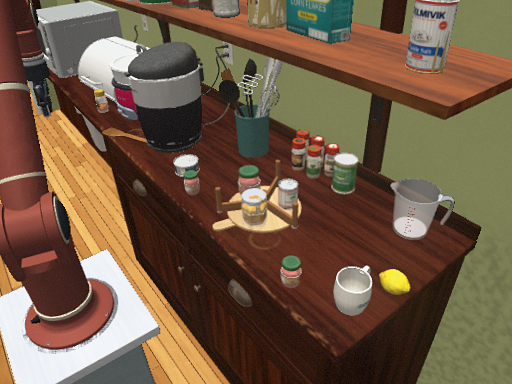

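View pics/top0.png

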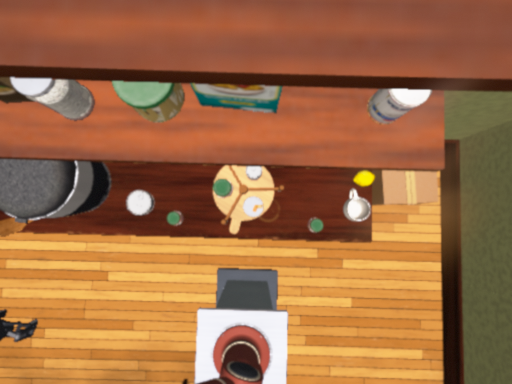

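The scene view shows the carousel near (260,208), with loose small jam jars at (192,182) and (291,270) that are look-alikes. In the top view the disc is at (243,192) and the tongue points down to (235,232). I'll enlarge both.

```bash
cat > h.py <<'E'
import cv2,numpy as np
from cell import *
def ray(n,px,z):
    c=calibration(n);R=np.array(c['R']);t=np.array(c['t'])
    u=cv2.undistortPoints(np.array(px,float).reshape(-1,1,2),np.array(c['K']),np.array(c['D'])).reshape(-1,2)
    d=np.c_[u,np.ones(len(u))]@R; o=-R.T@t
    return o+d*((z-o[2])/d[:,2])[:,None]
def proj(n,X):
    c=calibration(n);return cv2.projectPoints(np.array(X,float).reshape(-1,1,3),cv2.Rodrigues(np.array(c['R']))[0],np.array(c['t']),np.array(c['K']),np.array(c['D']))[0].reshape(-1,2)
E
python3 - <<'E'
from h import *
a=cv2.imread('pics/top0.png')[155:245,200:290];b=cv2.imread('pics/scene0.png')[155:255,205:305]
a=cv2.resize(a,(396,396),interpolation=cv2.INTER_CUBIC);b=cv2.resize(b,(396,396),interpolation=cv2.INTER_CUBIC)
cv2.imwrite('pics/c0.png',np.hstack([a,b]))
print(ray('top',[[243,193]],26),ray('top',[[235,232]],5))
E
```

```text
[[563.02270614   9.17134561  26.        ]] [[422.88099945  34.17526021   5.        ]]
```

View pics/c0.png

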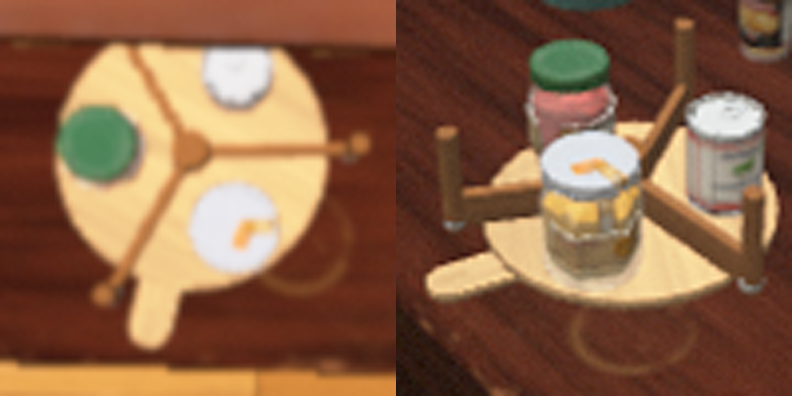

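Candidates: the white-lidded straight tin at top (254,173), scene (288,190); the honey jar at (253,206) with the yellow label; the green-lidded jam jar at (222,187). The lowest straight-sided metal one at (254,173) is the small tin, in the bay between the right arm (peg top at 281,188) and the rear arm under the shelf.

```bash
python3 - <<'E'
from h import *
from scipy.optimize import least_squares
P=ray('scene',[[277.7,160.8],[217.9,187.8],[294.9,203.5]],110);T=ray('top',[[281.4,187.7],[223.6,221.8]],110)
print(P.round(),T.round())
# circle thru scene pegs
def cen(p):
    A=np.c_[2*(p[1:]-p[0])[:,:2]];b=(p[1:,:2]**2).sum(1)-(p[0,:2]**2).sum();return np.linalg.solve(A,b)
c=cen(P);print('c scene',c,np.linalg.norm(P[:,:2]-c,axis=1),np.degrees(np.arctan2(*(P[:,:2]-c).T[::-1])))
# wood mask in top
im=cv2.imread('pics/top0.png');hsv=cv2.cvtColor(im,cv2.COLOR_BGR2HSV)
m=cv2.inRange(hsv,(10,60,150),(30,200,255));m[:160]=0;m[236:]=0;m[:,:205]=0;m[:,280:]=0
n,l,s,_=cv2.connectedComponentsWithStats(m);k=1+s[1:,4].argmax();m=(l==k)
cn,_=cv2.findContours(m.astype(np.uint8),cv2.RETR_EXTERNAL,cv2.CHAIN_APPROX_NONE)
q=cn[0].reshape(-1,2)[:,:];w=ray('top',q,26)[:,:2]
for _ in range(1):
    f=least_squares(lambda v:np.hypot(*(w-v[:2]).T)-v[2],[563,9,110],loss='cauchy',f_scale=2)
print('disc',f.x)
c2=f.x[:2]
ys,xs=np.nonzero(m);g=ray('top',np.c_[xs,ys],5)[:,:2]-c2;r=np.hypot(*g.T)
for lo,hi in((118,130),(130,145),(145,160),(120,155)):
    h=g[(r>lo)&(r<hi)&(g[:,0]<0)];print('tongue',len(h),np.degrees(np.arctan2(*h.mean(0)[::-1])),r.max())
print('pegs top',np.degrees(np.arctan2(*(T[:,:2]-c2).T[::-1])),np.hypot(*(T[:,:2]-c2).T))
print('tin',ray('top',[[253.9,172.7]],98)[0,:2]-c2)
E
```

```text
[[ 689.   77.  110.]
 [ 466.   70.  110.]
 [ 582. -122.  110.]] [[ 579. -121.  110.]
 [ 460.   68.  110.]]
c scene [579.30839576   7.51811307] [129.31975914 129.31975914 129.31975914] [ 32.36725083 151.2095156  -88.62213027]
disc [575.14408826   8.7562982  109.6662062 ]
tongue 40 165.22834247469237 161.21909537109187
tongue 55 164.039873073338 161.21909537109187
tongue 39 167.61481299011194 161.21909537109187
tongue 117 165.3672120071067 161.21909537109187
pegs top [-88.23104429 152.86710168] [129.803104   129.00522029]
tin [ 53.10922087 -36.57396091]
```

```bash
cat > plan.py <<'E'
# prints rows for waypoints (x,y,z,yaw deg), five rows per call; tracks the commanded pose in cmd.json
import json,os,numpy as np
from scipy.spatial.transform import Rotation as Ro
from cell import sense
C=np.array([577.,8.])
def down(yaw): a=np.radians(yaw);return np.array([[np.cos(a),np.sin(a),0],[np.sin(a),-np.cos(a),0],[0,0,-1]])
def load():
    if os.path.exists('cmd.json'):
        d=json.load(open('cmd.json'));return np.array(d['p']),np.array(d['R'])
    return np.array([178.224,625.06,245.297]),np.array(sense()['ee_rot'])
def save(p,R): json.dump(dict(p=list(p),R=np.array(R).tolist()),open('cmd.json','w'))
def plan(W):
    p,R=load()
    for i in range(0,len(W),5):
        rows=[]
        for w in W[i:i+5]:
            l=np.round(R.T@(np.array(w[:3])-p)/100,2);r=np.round(Ro.from_matrix(R.T@down(w[3])).as_rotvec()/(np.pi/2),2)
            rows.append({"linear":(l+0.).tolist(),"rot":(r+0.).tolist()})
            assert abs(l).max()<=1 and abs(r).max()<=1,(l,r)
        print(json.dumps(rows))
        p=p+R@l*100;R=R@Ro.from_rotvec(r*np.pi/2).as_matrix()
    save(p,R);print('cmd',p.round(1))
def line(a,b,n): return [np.array(a)+(np.array(b)-np.array(a))*k/n for k in range(1,n+1)]
def finger(th,gap,z=85,rad=130):  # finger centre behind peg at th, pushing clockwise
    t=np.radians(th);xy=C+rad*np.array([np.cos(t),np.sin(t)])-gap*np.array([np.sin(t),-np.cos(t)])
    return [*xy,z,th-90]
E
python3 - <<'E'
from plan import *
g=finger(151.6,38,200);print(g)
plan(line([178.2,625.1,245.3,164.1],g,25))
E
```

```text
[np.float64(444.5719655826694), np.float64(36.404501410204404), 200, 61.599999999999994]
[{"linear": [-0.17, -0.2, 0.02], "rot": [0.0, 0.0, 0.05]}, {"linear": [-0.33, -0.39, 0.04], "rot": [0.0, 0.0, 0.09]}, {"linear": [-0.5, -0.59, 0.06], "rot": [0.0, 0.0, 0.14]}, {"linear": [-0.67, -0.79, 0.07], "rot": [0.0, 0.0, 0.18]}, {"linear": [-0.83, -0.99, 0.09], "rot": [0.0, 0.0, 0.23]}]Traceback (most recent call last):
  File "<stdin>", line 3, in <module>
  File "plan.py", line 19, in plan
    assert abs(l).max()<=1 and abs(r).max()<=1,(l,r)
           ^^^^^^^^^^^^^^^^^^^^^^^^^^^^^^^^^^^
AssertionError: (array([-1.13, -0.62,  0.1 ]), array([-0.  ,  0.  ,  0.23]))
```

```bash
python3 - <<'E'
from plan import *
g=finger(151.6,38,200)
plan(line([178.2,625.1,245.3,164.1],g,35))
E
```

```text
[{"linear": [-0.12, -0.14, 0.01], "rot": [0.0, 0.0, 0.03]}, {"linear": [-0.24, -0.28, 0.03], "rot": [0.0, 0.0, 0.06]}, {"linear": [-0.36, -0.42, 0.04], "rot": [0.0, 0.0, 0.1]}, {"linear": [-0.48, -0.56, 0.05], "rot": [0.0, 0.0, 0.13]}, {"linear": [-0.6, -0.7, 0.07], "rot": [0.0, 0.0, 0.16]}]
[{"linear": [-0.15, -0.11, 0.01], "rot": [0.0, 0.0, 0.04]}, {"linear": [-0.3, -0.22, 0.02], "rot": [0.0, 0.0, 0.07]}, {"linear": [-0.45, -0.33, 0.04], "rot": [0.0, 0.0, 0.1]}, {"linear": [-0.6, -0.43, 0.05], "rot": [0.0, 0.0, 0.13]}, {"linear": [-0.75, -0.54, 0.06], "rot": [0.0, 0.0, 0.17]}]
[{"linear": [-0.17, -0.06, 0.02], "rot": [0.0, 0.0, 0.03]}, {"linear": [-0.35, -0.13, 0.03], "rot": [0.0, 0.0, 0.06]}, {"linear": [-0.52, -0.19, 0.04], "rot": [0.0, 0.0, 0.09]}, {"linear": [-0.69, -0.25, 0.06], "rot": [0.0, 0.0, 0.13]}, {"linear": [-0.87, -0.31, 0.07], "rot": [0.0, 0.0, 0.16]}]
[{"linear": [-0.18, -0.02, 0.01], "rot": [0.0, 0.0, 0.03]}, {"linear": [-0.37, -0.04, 0.03], "rot": [0.0, 0.0, 0.06]}, {"linear": [-0.55, -0.06, 0.04], "rot": [0.0, 0.0, 0.1]}, {"linear": [-0.73, -0.08, 0.05], "rot": [
[... 270 characters left out ...]
.12, 0.05], "rot": [0.0, 0.0, 0.13]}, {"linear": [-0.91, 0.14, 0.06], "rot": [0.0, 0.0, 0.16]}]
[{"linear": [-0.17, 0.08, 0.02], "rot": [0.0, 0.0, 0.04]}, {"linear": [-0.34, 0.15, 0.03], "rot": [0.0, 0.0, 0.07]}, {"linear": [-0.51, 0.22, 0.04], "rot": [0.0, 0.0, 0.1]}, {"linear": [-0.68, 0.29, 0.06], "rot": [0.0, 0.0, 0.13]}, {"linear": [-0.85, 0.37, 0.07], "rot": [0.0, 0.0, 0.17]}]
[{"linear": [-0.14, 0.11, 0.01], "rot": [0.0, 0.0, 0.03]}, {"linear": [-0.29, 0.22, 0.03], "rot": [0.0, 0.0, 0.06]}, {"linear": [-0.43, 0.34, 0.04], "rot": [0.0, 0.0, 0.09]}, {"linear": [-0.58, 0.45, 0.05], "rot": [0.0, 0.0, 0.13]}, {"linear": [-0.72, 0.57, 0.06], "rot": [0.0, 0.0, 0.16]}]
cmd [444.6  36.3 200.5]
```

>>> play_rows:
  deltas:
    - {"linear": [-0.12, -0.14, 0.01], "rot": [0.0, 0.0, 0.03]}
    - {"linear": [-0.24, -0.28, 0.03], "rot": [0.0, 0.0, 0.06]}
    - {"linear": [-0.36, -0.42, 0.04], "rot": [0.0, 0.0, 0.1]}
    - {"linear": [-0.48, -0.56, 0.05], "rot": [0.0, 0.0, 0.13]}
    - {"linear": [-0.6, -0.7, 0.07], "rot": [0.0, 0.0, 0.16]}
  hand: 255

```text
t: 0.72
ee_pos: [216.8, 540.4, 237.8]
ee_rot: [[-0.863, 0.506, -0.0], [0.506, 0.863, -0.001], [-0.0, -0.001, -1.0]]
force: [0.6, 0.1, 0.6]
grip_width: -0.3
grip_force: 0.0
```

>>> play_rows:
  deltas:
    - {"linear": [-0.15, -0.11, 0.01], "rot": [0.0, 0.0, 0.04]}
    - {"linear": [-0.3, -0.22, 0.02], "rot": [0.0, 0.0, 0.07]}
    - {"linear": [-0.45, -0.33, 0.04], "rot": [0.0, 0.0, 0.1]}
    - {"linear": [-0.6, -0.43, 0.05], "rot": [0.0, 0.0, 0.13]}
    - {"linear": [-0.75, -0.54, 0.06], "rot": [0.0, 0.0, 0.17]}

```text
t: 1.35
ee_pos: [254.8, 455.8, 232.2]
ee_rot: [[-0.697, 0.717, 0.0], [0.717, 0.697, 0.0], [0.0, 0.0, -1.0]]
force: [-0.1, 0.3, 0.1]
grip_width: -0.1
grip_force: 0.0
```

>>> play_rows:
  deltas:
    - {"linear": [-0.17, -0.06, 0.02], "rot": [0.0, 0.0, 0.03]}
    - {"linear": [-0.35, -0.13, 0.03], "rot": [0.0, 0.0, 0.06]}
    - {"linear": [-0.52, -0.19, 0.04], "rot": [0.0, 0.0, 0.09]}
    - {"linear": [-0.69, -0.25, 0.06], "rot": [0.0, 0.0, 0.13]}
    - {"linear": [-0.87, -0.31, 0.07], "rot": [0.0, 0.0, 0.16]}

```text
t: 1.98
ee_pos: [293.4, 371.9, 225.2]
ee_rot: [[-0.497, 0.868, -0.0], [0.868, 0.497, -0.0], [-0.0, -0.0, -1.0]]
force: [-0.2, 0.0, 1.2]
grip_width: 0.2
grip_force: 0.0
```

>>> play_rows:
  deltas:
    - {"linear": [-0.18, -0.02, 0.01], "rot": [0.0, 0.0, 0.03]}
    - {"linear": [-0.37, -0.04, 0.03], "rot": [0.0, 0.0, 0.06]}
    - {"linear": [-0.55, -0.06, 0.04], "rot": [0.0, 0.0, 0.1]}
    - {"linear": [-0.73, -0.08, 0.05], "rot": [0.0, 0.0, 0.13]}
    - {"linear": [-0.92, -0.1, 0.07], "rot": [0.0, 0.0, 0.16]}

```text
t: 2.6
ee_pos: [330.8, 287.3, 218.3]
ee_rot: [[-0.266, 0.964, 0.0], [0.964, 0.266, 0.0], [0.0, 0.0, -1.0]]
force: [-0.3, -0.3, -0.3]
grip_width: -0.2
grip_force: 0.0
```

>>> play_rows:
  deltas:
    - {"linear": [-0.18, 0.03, 0.01], "rot": [0.0, 0.0, 0.03]}
    - {"linear": [-0.36, 0.06, 0.02], "rot": [0.0, 0.0, 0.07]}
    - {"linear": [-0.54, 0.09, 0.04], "rot": [0.0, 0.0, 0.1]}
    - {"linear": [-0.73, 0.12, 0.05], "rot": [0.0, 0.0, 0.13]}
    - {"linear": [-0.91, 0.14, 0.06], "rot": [0.0, 0.0, 0.16]}

```text
t: 3.22
ee_pos: [368.7, 203.2, 212.2]
ee_rot: [[-0.017, 1.0, 0.0], [1.0, 0.017, -0.0], [-0.0, 0.0, -1.0]]
force: [-1.1, -0.5, 0.4]
grip_width: 0.3
grip_force: 0.0
```

>>> play_rows:
  deltas:
    - {"linear": [-0.17, 0.08, 0.02], "rot": [0.0, 0.0, 0.04]}
    - {"linear": [-0.34, 0.15, 0.03], "rot": [0.0, 0.0, 0.07]}
    - {"linear": [-0.51, 0.22, 0.04], "rot": [0.0, 0.0, 0.1]}
    - {"linear": [-0.68, 0.29, 0.06], "rot": [0.0, 0.0, 0.13]}
    - {"linear": [-0.85, 0.37, 0.07], "rot": [0.0, 0.0, 0.17]}

```text
t: 3.85
ee_pos: [407.3, 119.1, 205.2]
ee_rot: [[0.248, 0.969, -0.0], [0.969, -0.248, -0.0], [-0.0, -0.0, -1.0]]
force: [-0.9, -0.2, 0.1]
grip_width: 0.1
grip_force: 0.0
```

>>> play_rows:
  deltas:
    - {"linear": [-0.14, 0.11, 0.01], "rot": [0.0, 0.0, 0.03]}
    - {"linear": [-0.29, 0.22, 0.03], "rot": [0.0, 0.0, 0.06]}
    - {"linear": [-0.43, 0.34, 0.04], "rot": [0.0, 0.0, 0.09]}
    - {"linear": [-0.58, 0.45, 0.05], "rot": [0.0, 0.0, 0.13]}
    - {"linear": [-0.72, 0.57, 0.06], "rot": [0.0, 0.0, 0.16]}

```text
t: 4.47
ee_pos: [445.1, 35.3, 199.2]
ee_rot: [[0.48, 0.877, -0.0], [0.877, -0.48, -0.0], [-0.0, -0.0, -1.0]]
force: [0.2, -0.1, 0.7]
grip_width: 0.1
grip_force: 0.0
```

```bash
python3 - <<'E'
from plan import *
a=finger(151.6,38,200);b=finger(151.6,38);c=finger(151.6,20)
plan(line(a,b,5)[:4]+[finger(151.6,38,115)]+[finger(151.6,38,100),b]+line(b,c,3)+[finger(x,19) for x in np.linspace(151.6,97,16)[1:]])
E
```

```text
[{"linear": [0.0, 0.0, 0.23], "rot": [0.0, 0.0, 0.0]}, {"linear": [0.0, 0.0, 0.46], "rot": [0.0, 0.0, 0.0]}, {"linear": [0.0, 0.0, 0.69], "rot": [0.0, 0.0, 0.0]}, {"linear": [0.0, 0.0, 0.92], "rot": [0.0, 0.0, 0.0]}, {"linear": [0.0, 0.0, 0.85], "rot": [0.0, 0.0, 0.0]}]
[{"linear": [0.0, 0.0, 0.15], "rot": [0.0, 0.0, 0.0]}, {"linear": [0.0, 0.0, 0.3], "rot": [0.0, 0.0, 0.0]}, {"linear": [0.06, 0.0, 0.3], "rot": [0.0, 0.0, 0.0]}, {"linear": [0.12, 0.0, 0.3], "rot": [0.0, 0.0, 0.0]}, {"linear": [0.18, 0.0, 0.3], "rot": [0.0, 0.0, 0.0]}]
[{"linear": [0.1, -0.01, 0.0], "rot": [0.0, 0.0, 0.04]}, {"linear": [0.18, -0.02, 0.0], "rot": [0.0, 0.0, 0.08]}, {"linear": [0.26, -0.01, 0.0], "rot": [0.0, 0.0, 0.12]}, {"linear": [0.35, -0.01, 0.0], "rot": [0.0, 0.0, 0.16]}, {"linear": [0.43, 0.0, 0.0], "rot": [0.0, 0.0, 0.2]}]
[{"linear": [0.08, -0.01, 0.0], "rot": [0.0, 0.0, 0.04]}, {"linear": [0.17, -0.01, 0.0], "rot": [0.0, 0.0, 0.08]}, {"linear": [0.25, -0.01, 0.0], "rot": [0.0, 0.0, 0.12]}, {"linear": [0.33, 0.0, 0.0], "rot": [0.0, 0.0, 0.16]}, {"linear": [0.41, 0.01, 0.0], "rot": [0.0, 0.0, 0.2]}]
[{"linear": [0.09, -0.01, 0.0], "rot": [0.0, 0.0, 0.04]}, {"linear": [0.17, -0.01, 0.0], "rot": [0.0, 0.0, 0.08]}, {"linear": [0.25, -0.01, 0.0], "rot": [0.0, 0.0, 0.12]}, {"linear": [0.34, -0.01, 0.0], "rot": [0.0, 0.0, 0.16]}, {"linear": [0.42, 0.01, 0.0], "rot": [0.0, 0.0, 0.21]}]
cmd [542.5 134.3  85.2]
```

>>> play_rows:
  deltas:
    - {"linear": [0.0, 0.0, 0.2], "rot": [0.0, 0.0, 0.0]}
    - {"linear": [0.0, 0.0, 0.4], "rot": [0.0, 0.0, 0.0]}
    - {"linear": [0.0, 0.0, 0.6], "rot": [0.0, 0.0, 0.0]}
    - {"linear": [0.0, 0.0, 0.75], "rot": [0.0, 0.0, 0.0]}
    - {"linear": [0.0, 0.0, 0.85], "rot": [0.0, 0.0, 0.0]}

```text
t: 5.1
ee_pos: [444.8, 36.0, 113.6]
ee_rot: [[0.478, 0.878, -0.001], [0.878, -0.478, -0.0], [-0.0, -0.0, -1.0]]
force: [-0.4, 0.3, 0.2]
grip_width: -0.1
grip_force: 0.0
```

>>> play_rows:
  deltas:
    - {"linear": [0.0, 0.0, 0.15], "rot": [0.0, 0.0, 0.0]}
    - {"linear": [0.0, 0.0, 0.3], "rot": [0.0, 0.0, 0.0]}
    - {"linear": [0.06, 0.0, 0.3], "rot": [0.0, 0.0, 0.0]}
    - {"linear": [0.12, 0.0, 0.3], "rot": [0.0, 0.0, 0.0]}
    - {"linear": [0.18, 0.0, 0.3], "rot": [0.0, 0.0, 0.0]}

```text
t: 5.72
ee_pos: [454.0, 52.9, 84.9]
ee_rot: [[0.477, 0.879, 0.001], [0.879, -0.477, 0.0], [0.001, 0.001, -1.0]]
force: [0.1, 0.1, -0.1]
grip_width: -0.1
grip_force: 0.0
```

>>> play_rows:
  deltas:
    - {"linear": [0.1, -0.01, 0.0], "rot": [0.0, 0.0, 0.04]}
    - {"linear": [0.18, -0.02, 0.0], "rot": [0.0, 0.0, 0.08]}
    - {"linear": [0.26, -0.01, 0.0], "rot": [0.0, 0.0, 0.12]}
    - {"linear": [0.35, -0.01, 0.0], "rot": [0.0, 0.0, 0.16]}
    - {"linear": [0.43, 0.0, 0.0], "rot": [0.0, 0.0, 0.2]}

```text
t: 6.35
ee_pos: [473.8, 89.9, 84.8]
ee_rot: [[0.727, 0.687, 0.0], [0.687, -0.727, -0.001], [-0.0, 0.001, -1.0]]
force: [-0.6, -2.3, 0.2]
grip_width: 0.0
grip_force: 1.0
```

>>> play_rows:
  deltas:
    - {"linear": [0.08, -0.01, 0.0], "rot": [0.0, 0.0, 0.04]}
    - {"linear": [0.17, -0.01, 0.0], "rot": [0.0, 0.0, 0.08]}
    - {"linear": [0.25, -0.01, 0.0], "rot": [0.0, 0.0, 0.12]}
    - {"linear": [0.33, 0.0, 0.0], "rot": [0.0, 0.0, 0.16]}
    - {"linear": [0.41, 0.01, 0.0], "rot": [0.0, 0.0, 0.2]}

```text
t: 6.98
ee_pos: [503.5, 118.0, 84.7]
ee_rot: [[0.903, 0.429, -0.002], [0.429, -0.903, 0.0], [-0.001, -0.001, -1.0]]
force: [-1.2, -1.3, 1.4]
grip_width: -0.1
grip_force: 1.0
```

>>> play_rows:
  deltas:
    - {"linear": [0.09, -0.01, 0.0], "rot": [0.0, 0.0, 0.04]}
    - {"linear": [0.17, -0.01, 0.0], "rot": [0.0, 0.0, 0.08]}
    - {"linear": [0.25, -0.01, 0.0], "rot": [0.0, 0.0, 0.12]}
    - {"linear": [0.34, -0.01, 0.0], "rot": [0.0, 0.0, 0.16]}
    - {"linear": [0.42, 0.01, 0.0], "rot": [0.0, 0.0, 0.21]}

```text
t: 7.6
ee_pos: [541.5, 136.0, 84.5]
ee_rot: [[0.994, 0.114, -0.003], [0.114, -0.994, 0.001], [-0.003, -0.002, -1.0]]
force: [-2.3, 1.0, 1.2]
grip_width: -0.1
grip_force: 1.1
```

```bash
python3 - <<'E'
from h import *
a=cv2.cvtColor(snapshot('top'),cv2.COLOR_RGB2BGR)[155:245,190:290];b=cv2.cvtColor(snapshot('scene'),cv2.COLOR_RGB2BGR)[130:255,190:315]
cv2.imwrite('pics/c1.png',np.hstack([cv2.resize(a,(440,396),interpolation=cv2.INTER_CUBIC),cv2.resize(b,(360,396),interpolation=cv2.INTER_CUBIC)]))
E
```

```text
(no output)
```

View pics/c1.png

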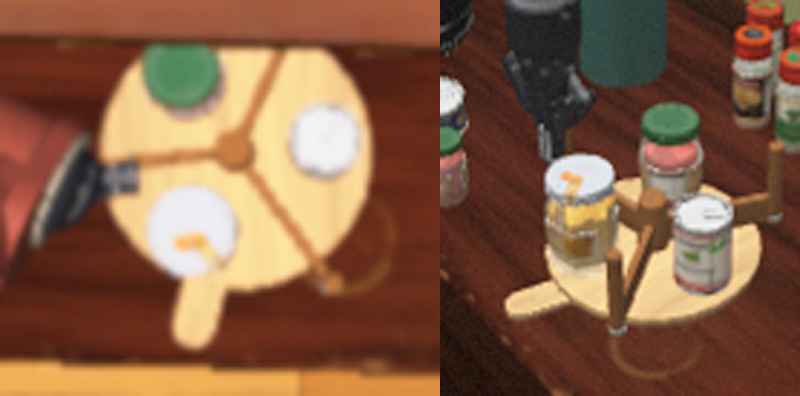

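A's peg top is now at top pixel (265,219); the tin is on the right at (264,187); nothing has been upset. The finger sits against peg B on the left.

```bash
python3 - <<'E'
from h import *
from plan import *
T=ray('top',[[265,219]],110)[0,:2]-C;print(T,np.hypot(*T),np.degrees(np.arctan2(T[1],T[0]))%360)
s=finger(97,19);b=finger(97,35);u=[*b[:2],185,b[3]]
g=finger(217,38,185);d=finger(217,38)
plan([finger(97,27),b]+line(b,u,3)+line(u,g,15)+line(g,d,5))
E
```

```text
[-103.40900035  -77.12886   ] 129.00497044467292 216.71786421656694
[{"linear": [-0.08, 0.0, 0.0], "rot": [0.0, 0.0, 0.0]}, {"linear": [-0.16, 0.0, 0.0], "rot": [0.0, 0.0, 0.0]}, {"linear": [-0.16, 0.0, -0.33], "rot": [0.0, 0.0, 0.0]}, {"linear": [-0.16, 0.0, -0.66], "rot": [0.0, 0.0, 0.0]}, {"linear": [-0.16, 0.0, -1.0], "rot": [0.0, 0.0, 0.0]}]
[{"linear": [-0.04, 0.15, 0.0], "rot": [0.0, 0.0, -0.09]}, {"linear": [-0.08, 0.3, 0.0], "rot": [0.0, 0.0, -0.18]}, {"linear": [-0.12, 0.46, 0.0], "rot": [0.0, 0.0, -0.27]}, {"linear": [-0.15, 0.61, 0.0], "rot": [0.0, 0.0, -0.36]}, {"linear": [-0.19, 0.76, 0.0], "rot": [0.0, 0.0, -0.45]}]
[{"linear": [-0.13, 0.09, 0.0], "rot": [0.0, 0.0, -0.09]}, {"linear": [-0.26, 0.18, 0.0], "rot": [0.0, 0.0, -0.18]}, {"linear": [-0.38, 0.27, 0.01], "rot": [0.0, 0.0, -0.27]}, {"linear": [-0.51, 0.36, 0.01], "rot": [0.0, 0.0, -0.35]}, {"linear": [-0.64, 0.45, 0.01], "rot": [0.0, 0.0, -0.44]}]
[{"linear": [-0.16, -0.01, 0.0], "rot": [0.0, 0.0, -0.09]}, {"linear": [-0.32, -0.02, 0.0], "rot": [0.0, 0.0, -0.18]}, {"linear": [-0.47, -0.03, 0.0], "rot": [0.0, 0.0, -0.27]}, {"linear": [-0.63, -0.04, 0.0], "rot": [0.0, 0.0, -0.36]}, {"linear": [-0.79, -0.05, 0.0], "rot": [0.0, 0.0, -0.45]}]
[{"linear": [0.01, 0.0, 0.2], "rot": [0.0, 0.0, 0.0]}, {"linear": [0.01, 0.0, 0.4], "rot": [0.0, 0.0, 0.0]}, {"linear": [0.01, 0.0, 0.6], "rot": [0.0, 0.0, 0.0]}, {"linear": [0.01, 0.0, 0.8], "rot": [0.0, 0.0, 0.0]}, {"linear": [0.01, 0.0, 1.0], "rot": [0.0, 0.0, 0.0]}]
cmd [ 495.6 -100.5   84.8]
```

>>> play_rows:
  deltas:
    - {"linear": [-0.08, 0.0, 0.0], "rot": [0.0, 0.0, 0.0]}
    - {"linear": [-0.16, 0.0, 0.0], "rot": [0.0, 0.0, 0.0]}
    - {"linear": [-0.16, 0.0, -0.33], "rot": [0.0, 0.0, 0.0]}
    - {"linear": [-0.16, 0.0, -0.66], "rot": [0.0, 0.0, 0.0]}
    - {"linear": [-0.16, 0.0, -1.0], "rot": [0.0, 0.0, 0.0]}

```text
t: 8.32
ee_pos: [525.6, 132.6, 185.2]
ee_rot: [[0.993, 0.115, -0.001], [0.115, -0.993, 0.0], [-0.001, -0.0, -1.0]]
force: [0.9, 0.7, -0.8]
grip_width: 0.3
grip_force: 0.0
```

>>> play_rows:
  deltas:
    - {"linear": [-0.04, 0.15, 0.0], "rot": [0.0, 0.0, -0.09]}
    - {"linear": [-0.08, 0.3, 0.0], "rot": [0.0, 0.0, -0.18]}
    - {"linear": [-0.12, 0.46, 0.0], "rot": [0.0, 0.0, -0.27]}
    - {"linear": [-0.15, 0.61, 0.0], "rot": [0.0, 0.0, -0.36]}
    - {"linear": [-0.19, 0.76, 0.0], "rot": [0.0, 0.0, -0.45]}

```text
t: 8.95
ee_pos: [515.5, 54.5, 184.4]
ee_rot: [[0.677, 0.736, -0.0], [0.736, -0.677, 0.0], [0.0, -0.0, -1.0]]
force: [0.2, -0.1, -0.3]
grip_width: -0.1
grip_force: 0.0
```

>>> play_rows:
  deltas:
    - {"linear": [-0.13, 0.09, 0.0], "rot": [0.0, 0.0, -0.09]}
    - {"linear": [-0.26, 0.18, 0.0], "rot": [0.0, 0.0, -0.18]}
    - {"linear": [-0.38, 0.27, 0.01], "rot": [0.0, 0.0, -0.27]}
    - {"linear": [-0.51, 0.36, 0.01], "rot": [0.0, 0.0, -0.35]}
    - {"linear": [-0.64, 0.45, 0.01], "rot": [0.0, 0.0, -0.44]}

```text
t: 9.57
ee_pos: [504.8, -22.9, 183.4]
ee_rot: [[0.053, 0.999, -0.0], [0.999, -0.053, 0.0], [0.0, -0.0, -1.0]]
force: [-0.0, 0.1, 0.1]
grip_width: -0.1
grip_force: 0.0
```

>>> play_rows:
  deltas:
    - {"linear": [-0.16, -0.01, 0.0], "rot": [0.0, 0.0, -0.09]}
    - {"linear": [-0.32, -0.02, 0.0], "rot": [0.0, 0.0, -0.18]}
    - {"linear": [-0.47, -0.03, 0.0], "rot": [0.0, 0.0, -0.27]}
    - {"linear": [-0.63, -0.04, 0.0], "rot": [0.0, 0.0, -0.36]}
    - {"linear": [-0.79, -0.05, 0.0], "rot": [0.0, 0.0, -0.45]}

```text
t: 10.2
ee_pos: [495.2, -101.4, 183.4]
ee_rot: [[-0.608, 0.794, -0.0], [0.794, 0.608, 0.0], [0.0, -0.0, -1.0]]
force: [-0.4, 0.3, 0.6]
grip_width: -0.1
grip_force: 0.0
```

>>> play_rows:
  deltas:
    - {"linear": [0.01, 0.0, 0.2], "rot": [0.0, 0.0, 0.0]}
    - {"linear": [0.01, 0.0, 0.4], "rot": [0.0, 0.0, 0.0]}
    - {"linear": [0.01, 0.0, 0.6], "rot": [0.0, 0.0, 0.0]}
    - {"linear": [0.01, 0.0, 0.8], "rot": [0.0, 0.0, 0.0]}
    - {"linear": [0.01, 0.0, 1.0], "rot": [0.0, 0.0, 0.0]}

```text
t: 10.82
ee_pos: [495.0, -100.2, 83.0]
ee_rot: [[-0.605, 0.797, 0.0], [0.797, 0.605, -0.0], [-0.0, -0.0, -1.0]]
force: [0.9, -0.4, 0.1]
grip_width: 0.4
grip_force: 0.0
```

```bash
python3 - <<'E'
from plan import *
d=finger(217,38)
plan(line(d,finger(217,19),5)+[finger(x,19) for x in np.linspace(217,112,31)[1:]])
E
```

```text
[{"linear": [0.03, 0.0, 0.0], "rot": [0.0, 0.0, 0.0]}, {"linear": [0.07, 0.0, 0.0], "rot": [0.0, 0.0, 0.0]}, {"linear": [0.11, 0.0, 0.0], "rot": [0.0, 0.0, 0.0]}, {"linear": [0.15, 0.0, 0.0], "rot": [0.0, 0.0, 0.0]}, {"linear": [0.19, 0.0, 0.0], "rot": [0.0, 0.0, 0.0]}]
[{"linear": [0.08, -0.01, 0.0], "rot": [0.0, 0.0, 0.04]}, {"linear": [0.16, -0.01, 0.0], "rot": [0.0, 0.0, 0.08]}, {"linear": [0.24, -0.01, 0.0], "rot": [0.0, 0.0, 0.12]}, {"linear": [0.32, 0.0, 0.0], "rot": [0.0, 0.0, 0.16]}, {"linear": [0.4, 0.01, 0.0], "rot": [0.0, 0.0, 0.2]}]
[{"linear": [0.08, -0.01, 0.0], "rot": [0.0, 0.0, 0.04]}, {"linear": [0.16, -0.02, 0.0], "rot": [0.0, 0.0, 0.07]}, {"linear": [0.24, -0.02, 0.0], "rot": [0.0, 0.0, 0.11]}, {"linear": [0.32, -0.01, 0.0], "rot": [0.0, 0.0, 0.15]}, {"linear": [0.4, 0.0, 0.0], "rot": [0.0, 0.0, 0.19]}]
[{"linear": [0.08, -0.01, 0.0], "rot": [0.0, 0.0, 0.04]}, {"linear": [0.16, -0.01, 0.0], "rot": [0.0, 0.0, 0.08]}, {"linear": [0.24, -0.01, 0.0], "rot": [0.0, 0.0, 0.12]}, {"linear": [0.32, -0.01, 0.0], "rot": [0.0, 0.0, 0.16]}, {"linear": [0.4, 0.0, 0.0], "rot": [
[... 194 characters left out ...]
"linear": [0.32, 0.0, -0.01], "rot": [0.0, 0.0, 0.15]}, {"linear": [0.4, 0.01, -0.01], "rot": [0.0, 0.0, 0.19]}]
[{"linear": [0.08, -0.01, 0.0], "rot": [0.0, 0.0, 0.04]}, {"linear": [0.16, -0.02, 0.0], "rot": [0.0, 0.0, 0.08]}, {"linear": [0.24, -0.02, 0.0], "rot": [0.0, 0.0, 0.12]}, {"linear": [0.32, -0.01, 0.0], "rot": [0.0, 0.0, 0.16]}, {"linear": [0.4, 0.0, 0.0], "rot": [0.0, 0.0, 0.19]}]
[{"linear": [0.08, -0.01, 0.0], "rot": [0.0, 0.0, 0.04]}, {"linear": [0.16, -0.01, 0.0], "rot": [0.0, 0.0, 0.08]}, {"linear": [0.24, -0.01, 0.0], "rot": [0.0, 0.0, 0.12]}, {"linear": [0.32, 0.0, 0.0], "rot": [0.0, 0.0, 0.16]}, {"linear": [0.4, 0.01, 0.0], "rot": [0.0, 0.0, 0.2]}]
cmd [511.2 121.5  85.3]
```

>>> play_rows:
  deltas:
    - {"linear": [0.03, 0.0, 0.0], "rot": [0.0, 0.0, 0.0]}
    - {"linear": [0.07, 0.0, 0.0], "rot": [0.0, 0.0, 0.0]}
    - {"linear": [0.11, 0.0, 0.0], "rot": [0.0, 0.0, 0.0]}
    - {"linear": [0.15, 0.0, 0.0], "rot": [0.0, 0.0, 0.0]}
    - {"linear": [0.19, 0.0, 0.0], "rot": [0.0, 0.0, 0.0]}

```text
t: 11.45
ee_pos: [484.3, -84.7, 83.7]
ee_rot: [[-0.605, 0.797, 0.001], [0.797, 0.605, -0.0], [-0.001, 0.001, -1.0]]
force: [0.1, -1.4, -0.5]
grip_width: 0.0
grip_force: 0.0
```

>>> play_rows:
  deltas:
    - {"linear": [0.08, -0.01, 0.0], "rot": [0.0, 0.0, 0.04]}
    - {"linear": [0.16, -0.01, 0.0], "rot": [0.0, 0.0, 0.08]}
    - {"linear": [0.24, -0.01, 0.0], "rot": [0.0, 0.0, 0.12]}
    - {"linear": [0.32, 0.0, 0.0], "rot": [0.0, 0.0, 0.16]}
    - {"linear": [0.4, 0.01, 0.0], "rot": [0.0, 0.0, 0.2]}

```text
t: 12.08
ee_pos: [461.0, -53.4, 83.7]
ee_rot: [[-0.326, 0.945, 0.001], [0.945, 0.326, -0.002], [-0.002, 0.001, -1.0]]
force: [-0.4, -1.9, 0.2]
grip_width: 0.3
grip_force: 0.9
```

>>> play_rows:
  deltas:
    - {"linear": [0.08, -0.01, 0.0], "rot": [0.0, 0.0, 0.04]}
    - {"linear": [0.16, -0.02, 0.0], "rot": [0.0, 0.0, 0.07]}
    - {"linear": [0.24, -0.02, 0.0], "rot": [0.0, 0.0, 0.11]}
    - {"linear": [0.32, -0.01, 0.0], "rot": [0.0, 0.0, 0.15]}
    - {"linear": [0.4, 0.0, 0.0], "rot": [0.0, 0.0, 0.19]}

```text
t: 12.7
ee_pos: [447.6, -15.5, 83.6]
ee_rot: [[-0.033, 0.999, 0.001], [0.999, 0.033, -0.001], [-0.001, 0.0, -1.0]]
force: [-1.1, -1.4, 0.8]
grip_width: -0.4
grip_force: 0.9
```

>>> play_rows:
  deltas:
    - {"linear": [0.08, -0.01, 0.0], "rot": [0.0, 0.0, 0.04]}
    - {"linear": [0.16, -0.01, 0.0], "rot": [0.0, 0.0, 0.08]}
    - {"linear": [0.24, -0.01, 0.0], "rot": [0.0, 0.0, 0.12]}
    - {"linear": [0.32, -0.01, 0.0], "rot": [0.0, 0.0, 0.16]}
    - {"linear": [0.4, 0.0, 0.0], "rot": [0.0, 0.0, 0.2]}

```text
t: 13.32
ee_pos: [445.9, 24.6, 83.5]
ee_rot: [[0.277, 0.961, -0.0], [0.961, -0.277, -0.001], [-0.001, 0.0, -1.0]]
force: [-1.1, -2.1, 0.8]
grip_width: 0.2
grip_force: 0.9
```

>>> play_rows:
  deltas:
    - {"linear": [0.08, 0.0, -0.01], "rot": [0.0, 0.0, 0.03]}
    - {"linear": [0.16, -0.01, -0.01], "rot": [0.0, 0.0, 0.07]}
    - {"linear": [0.24, -0.01, -0.01], "rot": [0.0, 0.0, 0.11]}
    - {"linear": [0.32, 0.0, -0.01], "rot": [0.0, 0.0, 0.15]}
    - {"linear": [0.4, 0.01, -0.01], "rot": [0.0, 0.0, 0.19]}

```text
t: 13.95
ee_pos: [456.8, 63.3, 84.2]
ee_rot: [[0.547, 0.837, -0.003], [0.837, -0.547, -0.0], [-0.002, -0.002, -1.0]]
force: [-1.9, -1.6, 1.2]
grip_width: 0.1
grip_force: 1.1
```

>>> play_rows:
  deltas:
    - {"linear": [0.08, -0.01, 0.0], "rot": [0.0, 0.0, 0.04]}
    - {"linear": [0.16, -0.02, 0.0], "rot": [0.0, 0.0, 0.08]}
    - {"linear": [0.24, -0.02, 0.0], "rot": [0.0, 0.0, 0.12]}
    - {"linear": [0.32, -0.01, 0.0], "rot": [0.0, 0.0, 0.16]}
    - {"linear": [0.4, 0.0, 0.0], "rot": [0.0, 0.0, 0.19]}

```text
t: 14.58
ee_pos: [478.5, 97.1, 84.1]
ee_rot: [[0.768, 0.64, -0.003], [0.64, -0.768, -0.0], [-0.002, -0.002, -1.0]]
force: [-1.8, -0.7, 1.3]
grip_width: -0.4
grip_force: 1.1
```

>>> play_rows:
  deltas:
    - {"linear": [0.08, -0.01, 0.0], "rot": [0.0, 0.0, 0.04]}
    - {"linear": [0.16, -0.01, 0.0], "rot": [0.0, 0.0, 0.08]}
    - {"linear": [0.24, -0.01, 0.0], "rot": [0.0, 0.0, 0.12]}
    - {"linear": [0.32, 0.0, 0.0], "rot": [0.0, 0.0, 0.16]}
    - {"linear": [0.4, 0.01, 0.0], "rot": [0.0, 0.0, 0.2]}

```text
t: 15.2
ee_pos: [509.5, 122.6, 83.9]
ee_rot: [[0.928, 0.372, -0.004], [0.372, -0.928, 0.001], [-0.003, -0.003, -1.0]]
force: [-2.6, 0.2, 1.0]
grip_width: -0.2
grip_force: 1.1
```

```bash
python3 - <<'E'
from h import *
A=cv2.cvtColor(snapshot('top'),cv2.COLOR_RGB2BGR);B=cv2.cvtColor(snapshot('scene'),cv2.COLOR_RGB2BGR)
cv2.imwrite('pics/top2.png',A);cv2.imwrite('pics/scene2.png',B)
a=A[155:245,190:290];b=B[130:255,190:315]
cv2.imwrite('pics/c2.png',np.hstack([cv2.resize(a,(440,396),interpolation=cv2.INTER_CUBIC),cv2.resize(b,(360,396),interpolation=cv2.INTER_CUBIC)]))
E
```

```text
(no output)
```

View pics/c2.png

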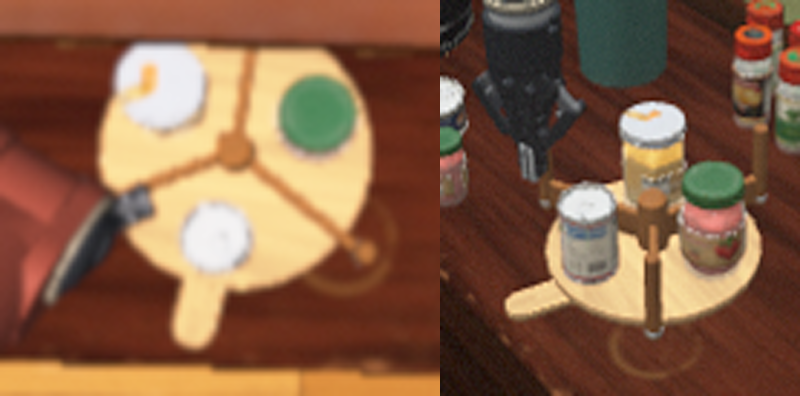

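The tin is now near the tongue: tin lid at top (239,209), tongue tip at (234,233), front-right peg top at (273,212). Now measure both angles precisely.

```bash
python3 - <<'E'
from h import *
C=np.array([577.,8.])
ang=lambda v:np.degrees(np.arctan2(v[...,1],v[...,0]))%360
T=ray('top',[[273,212.3]],110)[0,:2]-C;print('peg top cam',np.hypot(*T),ang(T))
S=ray('scene',[[190+653/2.88,130+229/3.168]],110)[0,:2]-C;print('peg scene',np.hypot(*S),ang(S))
print('hub',ray('top',[[243.4,189.1]],83),ray('scene',[[190+652/2.88*1-440/2.88,130+200/3.168]],83))
S=ray('scene',[[190+(653-440)/2.88,130+229/3.168]],110)[0,:2]-C;print('peg scene',np.hypot(*S),ang(S))
for n,f in(('top','pics/top2.png'),('scene','pics/scene2.png')):
    hsv=cv2.cvtColor(cv2.imread(f),cv2.COLOR_BGR2HSV);m=cv2.inRange(hsv,(10,60,140),(32,200,255))
    ys,xs=np.nonzero(m)
    for z in(8,14):
        g=ray(n,np.c_[xs,ys],z)[:,:2]-C;r=np.hypot(*g.T);k=(g[:,0]<-100)&(abs(ang(g)-166)<25)
        for lo,hi in((120,135),(135,150),(125,158)):
            q=g[k&(r>lo)&(r<hi)];print(n,z,lo,len(q),ang(q.mean(0)).round(1),np.ptp(q@np.array([.24,.97])).round(1),r[k&(r<180)].max().round())
E
```

```text
peg top cam 130.7649795147575 232.00677392942688
peg scene 419.12687866316566 307.7860343418319
hub [[572.76594866   6.37838106  83.        ]] [[571.68796196  -1.37517601  83.        ]]
peg scene 91.36084298837262 233.85375160359507
top 8 120 45 167.5 38.5 180.0
top 8 135 46 167.5 38.5 180.0
top 8 125 98 167.6 38.5 180.0
top 14 120 46 167.6 38.4 180.0
top 14 135 45 167.6 38.3 180.0
top 14 125 98 167.7 38.3 180.0
scene 8 120 46 167.0 38.6 160.0
scene 8 135 46 166.9 37.7 160.0
scene 8 125 94 166.9 38.4 160.0
scene 14 120 45 170.4 38.2 162.0
scene 14 135 47 169.7 37.4 162.0
scene 14 125 99 170.0 38.2 162.0
```

```bash
python3 - <<'E'
from plan import *
plan([finger(110.5,19),finger(109,19)]+[finger(107.8,19)]*3)
E
```

```text
[{"linear": [0.03, -0.01, 0.0], "rot": [0.0, 0.0, 0.02]}, {"linear": [0.06, -0.01, 0.0], "rot": [0.0, 0.0, 0.03]}, {"linear": [0.09, -0.01, 0.0], "rot": [0.0, 0.0, 0.05]}, {"linear": [0.09, -0.01, 0.0], "rot": [0.0, 0.0, 0.05]}, {"linear": [0.09, -0.01, 0.0], "rot": [0.0, 0.0, 0.05]}]
cmd [519.2 125.8  85.2]
```

Then I'll back off, raise, and swing clear for an unobstructed check.

>>> play_rows:
  deltas:
    - {"linear": [0.03, -0.01, 0.0], "rot": [0.0, 0.0, 0.02]}
    - {"linear": [0.06, -0.01, 0.0], "rot": [0.0, 0.0, 0.03]}
    - {"linear": [0.09, -0.01, 0.0], "rot": [0.0, 0.0, 0.05]}
    - {"linear": [0.09, -0.01, 0.0], "rot": [0.0, 0.0, 0.05]}
    - {"linear": [0.09, -0.01, 0.0], "rot": [0.0, 0.0, 0.05]}

```text
t: 15.92
ee_pos: [519.7, 126.1, 84.4]
ee_rot: [[0.954, 0.299, 0.001], [0.299, -0.954, -0.0], [0.001, 0.0, -1.0]]
force: [-1.3, -0.2, -0.4]
grip_width: -0.1
grip_force: 0.4
```

>>> play_rows:
  deltas:
    - {"linear": [-0.1, 0.0, 0.0], "rot": [0.0, 0.0, 0.0]}
    - {"linear": [-0.2, -0.1, 0.0], "rot": [0.0, 0.0, 0.0]}
    - {"linear": [-0.2, -0.1, -0.3], "rot": [0.0, 0.0, 0.0]}
    - {"linear": [-0.2, -0.1, -0.6], "rot": [0.0, 0.0, 0.0]}
    - {"linear": [-0.2, -0.1, -1.0], "rot": [0.0, 0.0, 0.0]}

```text
t: 16.55
ee_pos: [495.9, 130.3, 184.7]
ee_rot: [[0.954, 0.299, -0.002], [0.299, -0.954, 0.0], [-0.002, -0.001, -1.0]]
force: [0.2, -0.2, -0.7]
grip_width: -0.1
grip_force: 0.0
```

>>> play_rows:
  deltas:
    - {"linear": [-0.1, -0.2, -0.1], "rot": [0.0, 0.0, -0.05]}
    - {"linear": [-0.2, -0.4, -0.2], "rot": [0.0, 0.0, -0.1]}
    - {"linear": [-0.3, -0.6, -0.2], "rot": [0.0, 0.0, -0.15]}
    - {"linear": [-0.4, -0.8, -0.2], "rot": [0.0, 0.0, -0.2]}
    - {"linear": [-0.4, -1.0, -0.2], "rot": [0.0, 0.0, -0.2]}

```text
t: 17.18
ee_pos: [427.4, 213.8, 204.4]
ee_rot: [[0.815, 0.579, -0.001], [0.579, -0.815, 0.001], [-0.0, -0.002, -1.0]]
force: [-0.0, -0.6, 0.6]
grip_width: -0.1
grip_force: 0.0
```

```bash
python3 - <<'E'
from h import *
from plan import save
s=sense();save(s['ee_pos'],s['ee_rot'])
A=cv2.cvtColor(snapshot('top'),cv2.COLOR_RGB2BGR);B=cv2.cvtColor(snapshot('scene'),cv2.COLOR_RGB2BGR)
cv2.imwrite('pics/top3.png',A);cv2.imwrite('pics/scene3.png',B)
a=A[155:245,190:290];b=B[155:255,205:305]
cv2.imwrite('pics/c3.png',np.hstack([cv2.resize(a,(400,360),interpolation=cv2.INTER_CUBIC),cv2.resize(b,(360,360),interpolation=cv2.INTER_CUBIC)]))
E
```

```text
(no output)
```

View pics/c3.png

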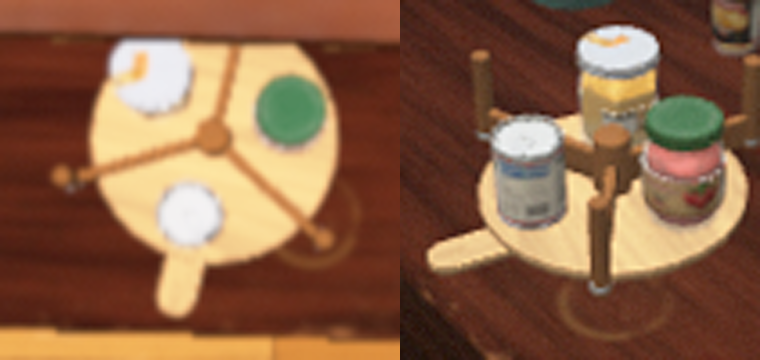

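The peg tops on either side of the tongue are at top (205,198.5) and (271,214.5); in the scene view the three pegs are at (227,170), (261,210) and (303,172). All three items stand upright.

```bash
python3 - <<'E'
from h import *
ang=lambda v:np.degrees(np.arctan2(v[...,1],v[...,0]))%360
P=ray('top',[[205.25,198.5],[270.75,214.5]],110)[:,:2]
S=ray('scene',[[227.2,170.5],[260.6,210.2],[303.3,171.9]],110)[:,:2]
A=2*(S[1:]-S[0]);cS=np.linalg.solve(A,(S[1:]**2).sum(1)-(S[0]**2).sum())
d=(P[0]-P[1])/np.linalg.norm(P[0]-P[1]);nrm=np.array([-d[1],d[0]]);cT=P.mean(0)-nrm*65 
print('top pegs dist(225)',np.linalg.norm(P[0]-P[1]),'bisector',ang(nrm),'c',cT)
print('scene c',cS,np.linalg.norm(S-cS,axis=1),ang(S-cS))
for n,c in(('top',cT),('scene',cS)):
    hsv=cv2.cvtColor(cv2.imread(f'pics/{n}3.png'),cv2.COLOR_BGR2HSV);m=cv2.inRange(hsv,(10,60,140),(32,200,255));ys,xs=np.nonzero(m)
    for z in (8,14):
        g=ray(n,np.c_[xs,ys],z)[:,:2]-c;r=np.hypot(*g.T);k=(g[:,0]<-100)&(abs(ang(g)-166)<25)
        q=g[k&(r>122)&(r<155)];print(n,z,'tongue',ang(q.mean(0)),len(q))
        q1=g[k&(r>118)&(r<132)].mean(0);q2=g[k&(r>142)&(r<155)].mean(0);print('  axis dir',ang(q2-q1))
E
```

```text
top pegs dist(225) 224.0648721612498 bisector 167.97919891835326 c [575.91787016   8.25674281]
scene c [580.43522364   8.67070312] [128.32189362 128.32189362 128.32189362] [109.71526151 228.41275063 346.69212483]
top 8 tongue 167.49492922264915 99
  axis dir 169.44735289389658
top 14 tongue 167.5864205835099 100
  axis dir 167.4371476172077
scene 8 tongue 167.6657407994883 97
  axis dir 164.87477221720187
scene 14 tongue 170.5927274806845 99
  axis dir 167.1071782875932
```

The bay's middle line is at 168.0° and the tongue at about 167.6° in the same view, so they agree. The hand is clear.

```bash
python3 -c "
from cell import *
print(bot.sign_off())"
```

```text
the job is handed in; nothing more can be done
None
```

The small tin's bay is centred over the tongue to within about 1° by the camera measurements, the tin and both jars are still upright, the hand is clear of everything, and the job was handed in at about 17 s.

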